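Shift a gated changeover selector from bag to ventilator

TASK

Change the breathing circuit over from bag to ventilator: with the fingertips push the black selector knob along the long leg of the L-shaped gate in the grey block to the corner, then push it along the short leg, away from you, fully home to the end, and leave it there. Only push the knob, never pinch it from both sides, and leave the tape roll, the laryngoscope and the sample pot where they are.

Things in the scene. Friction and masses are not known exactly. Their poses are not given: they have to be found in the camera images.
- changeover_block: fixed changeover block on the worktop, grey with a bare aluminium cover plate, 140 mm (x) by 150 mm (y) by 36 mm high; origin at the centre of its underside, x towards its far side (two white hose stubs, 22 mm, stick out 21 mm from that face), y to its left. It stands turned by up to 0.5 rad either way. Its flat top is pierced by an L-shaped slot, the gate, 16 mm wide and 8 mm deep, in which the selector pin runs
- gate_start (a point): centre line of the slot at the bag end of the long leg (pin centre at its stop), on the top of the block
- gate_corner (a point): centre line of the slot at the corner of the L (where the pin centre is when it stands in the corner), on the top of the block, 70 mm from gate_start along the block's +y
- gate_end (a point): centre line of the slot at the ventilator end of the short leg (pin centre at its stop), on the top of the block, 45 mm from gate_corner along the block's +x
- knob (a point): the selector knob, black, four-lobed, on a 12 mm steel pin that runs in the slot with 2 mm of play to each side; it cannot turn, tilt or be lifted. Knob 28 mm across opposite lobes, its sides upright from 6 to 42 mm above the block's top; the point lies on its axis, 24 mm above the block's top. The lobes point along the block's x and y. It starts in the long leg, 0 to 20 mm from gate_start. About 2 N keep it moving slowly (3 N at 50 mm/s); it stays where it is left
- along (a joint): travel of the knob along the block's +y, in m: 0 at gate_start, 0.070 in the corner and all along the short leg (rigid stop)
- across (a joint): travel of the knob along the block's +x, in m: 0 in the long leg, 0.045 at gate_end (rigid stop)
- lobe_right: one of the four upright lobes of the selector knob (a black cylinder 12 mm in diameter, 34 mm tall, its underside 6 mm above the block's top; origin: centre of that underside), the one on the side towards the block's -y, 8 mm from the knob's axis
- lobe_left: one of the four upright lobes of the selector knob (a black cylinder 12 mm in diameter, 34 mm tall, its underside 6 mm above the block's top; origin: centre of that underside), the one on the side towards the block's +y, 8 mm from the knob's axis
- lobe_near: one of the four upright lobes of the selector knob (a black cylinder 12 mm in diameter, 34 mm tall, its underside 6 mm above the block's top; origin: centre of that underside), the one on the side towards the block's -x, 8 mm from the knob's axis
- lobe_far: one of the four upright lobes of the selector knob (a black cylinder 12 mm in diameter, 34 mm tall, its underside 6 mm above the block's top; origin: centre of that underside), the one on the side towards the block's +x, 8 mm from the knob's axis
- tape_roll: bystander: loose roll of tan tape lying flat beside the block, 52 mm across, 12 mm high; origin at the centre of its underside
- scope: bystander: loose folded laryngoscope with ribbed steel handle lying beside the block, 63 x 126 x 27 mm; origin at the centre of its underside
- sample_pot: bystander: loose white lidded sample pot standing beside the block, 47 mm in diameter, 60 mm high; origin at the centre of its underside
Mind the look-alikes: they are no part of the job. Several things have the shape of the changeover_block; the one meant has the colours described above.

How it is judged:
On the way:
1. the knob has reached the corner of the gate by the long leg (value of joint along above 0.066 m and value of joint across below 0.01 m).
At the end, for the whole second after the job is handed in: the knob rests within 4 mm of the end of the short leg; the bystanders are within 20 mm of where they stood (value of joint across above 0.041 m and value of joint along above 0.066 m and velocity of joint across between -0.005 and 0.005 m/s and distance of each of tape_roll, scope, sample_pot from where it was at the start of the episode below 0.02 m); the robot touches nothing.
It fails at once if the knob is pinched: the fingers press on two opposite lobes at once ((contact force between the fingers and lobe_right above 1 N and contact force between the fingers and lobe_left above 1 N) or (contact force between the fingers and lobe_near above 1 N and contact force between the fingers and lobe_far above 1 N)).
It fails at once if a bystander (tape roll, laryngoscope, sample pot) is shifted, lifted or knocked over (distance of any of tape_roll, scope, sample_pot from where it was at the start of the episode above 0.02 m or angle between sample_pot's own z axis and vertical above 0.5 rad).
It also fails if it takes over 38 s, if anything falls off the work surface, if the arm or the gripper's body presses on something with over 40 N, if the wrist force passes 120 N, or if a joint passes its speed limit or range.

ROBOT

A 6-joint arm with a two-finger parallel gripper is mounted at the origin on a cart in front of the work surface, level with it; the furniture and walls round the work are solid. World frame = base frame: x ahead of the robot, y to its left, z up, the work surface at z = 0. Lengths are in m, angles in rad, forces in N, time in s.
With the tool pointing down it reaches from about 0.275 to 0.85 m from the base axis. Payload 5.2 kg.
Tool frame: the origin (TCP) lies on the centre line of the jaws, within the pads' length; the fingertips stand 25 mm ahead of it and the grasp point (between the pads) lies 6 mm ahead of it; z points along the fingers, y is the direction in which the jaws open and shut (so a half turn about z gives the same grasp; the last joint's range is limited). The gripper opens to 85 mm and grips with 20 to 120 N. Pads are 22 mm wide; open, the fingers measure 114 mm over their backs; the gripper's body (76 mm by 85 mm) begins 54 mm behind the grasp point. The pads swing forward as they close: fully open they stand 13 mm farther back than shut.
Start: joints at [0.984, 0.259, 1.535, -0, 1.348, -0.203], TCP at [0.206, 0.51, 0.256] pointing down, gripper open.
Joint ranges: [-3.14, 3.14], [-0.91, 2.08], [0.19, 2.58], [-1.22, 4.36], [0.22, 2.71], [-3.12, 3.12]. Speed limits (rad/s): [2.57, 2.57, 3.14, 3.14, 3.14, 3.14].

INTERFACE

Orientations are given as a unit quaternion [w, x, y, z].
In Python, from plant import bot gives the robot as it stands.
- The arm moves only by the tool play_rows, never from a script. Its arguments are lists of equal length, an entry for each row: "angular": the turn, a rotation vector about the tool's x, y, z in degrees, a list of three; "delta_pos": the shift along the tool's x, y, z in mm, a list of three; "claw": the closure, from 0 (fully open) to 1 (shut). A call has 1 to 10 rows; each row is the pose to reach, as a shift and turn from the pose commanded when the call began, along the tool's axes at that moment; what a row does not reach only later rows make up. A row lasts 1/10 s, in which the tool goes at most 50 mm and 8.59 degrees, less where a joint would pass 70% of its speed; a pose out of reach is approached as far as the arm can. A call with a gripper value outside its range is refused whole. The fingers move at their own pace and stop on an object; "force" is the grip in N (left out, the last holds). Time passes only in rows, so rows that repeat a pose let the fingers close. It gives the time, the measured TCP pose, the force and the opening at its end, in the units of the state.
- bot.read_state(): the state, without advancing time (a new reading comes with each control period).
- bot.get_image(name): name is "scene" or "top" or "wrist"; returns a dict with "color" (480x640x3 uint8, blue, green, red), "z_map" (480x640 float32, m along the optical axis (not along the pixel's ray), 0 where there is no reading), "intrinsics" (3x3 intrinsics, pixels), "eye" and "orientation" of the camera in the world. Camera axes: x right, y up, looking along -z (the intrinsics and any distortion apply to the point x, -y, -z); pixel columns grow to the right and rows downward; lengths in m; the calibration is good to about 2 mm. The wrist camera is an equidistant fisheye: a pixel r from the principal point sees the ray r / f radians off the axis. A picture is of the moment at which its call begins.
- bot.close_job(): hands the job in, once; it reports no verdict.
Trained networks look in a picture, given as the dict that the camera call returned (one of the last four; its "shot" number tells which), for a name from the list of things; names that differ only in an ending like _2 or _b are one class to them, and where a whole thing is asked for, a point or a joint stands for the part that bears it (a point fixed in the world has none). Each returns a list of dicts, best first, with "conf" (0 to 1); they miss things now and then, are a little off and sometimes report something else, mostly with a low value. They report only what shows in the picture. A call takes as long as a camera call. They do not tell look-alikes from the thing itself.
- bot.outline_of(picture, thing): "pixels" (480x640 bool, what is visible of it) and "box" ([left, top, width, height] in pixels, round what is visible of it).
The state is a dict: "t": time; "joint_positions": joint angles; "qvel": joint speeds; "tau": joint torques, N m; "ee_pos": TCP position; "tcp_rot": TCP orientation; "wrist_force": force on the tool from outside, world axes, zero at the start; "torque": the same for the moment, N m; "opening": finger opening in m.
Only numpy, scipy, OpenCV 4.12 (cv2) and the standard library are available. Lean on these libraries where they do the work, as an engineer would, in place of code of your own. Each camera call takes 0.05 s, during which the arm holds its last target. There are 200 camera calls.

## Working session

There is one attempt and no reset: what is moved stays moved. The work goes in short steps, Python scripts to look and compute and a tool call to move; the robot and the scene stay as the last step left them, time stands still between calls to the robot, and variables do not carry over. Pictures are saved under pics/ and viewed, about 8 in all and at most 12, crops included, and the job is handed in when it is done.

Besides the shell and the picture viewer there is one more tool, called after "Emit:" as name(argument=value, ...) on one line, values as JSON. play_rows: Moves the arm, as the interface text tells. Its arguments: {"type":"object","properties":{"angular":{"type":"array"},"delta_pos":{"type":"array"},"claw":{"type":"array"},"force":{"type":"number"}},"required":["angular","delta_pos","claw"]}

```bash
mkdir -p pics
cat > h.py <<'E'
import numpy as np, cv2
from plant import bot
from scipy.spatial.transform import Rotation as R
def rot(q): return R.from_quat([q[1],q[2],q[3],q[0]]).as_matrix()
def ori(o):
    o=np.asarray(o,float)
    return o if o.shape==(3,3) else rot(o)
def cloud(p):
    K=np.array(p["intrinsics"]);z=p["z_map"].astype(float)
    v,u=np.mgrid[0:480,0:640]
    c=np.stack([(u-K[0,2])/K[0,0]*z,-(v-K[1,2])/K[1,1]*z,-z],-1)
    w=c@ori(p["orientation"]).T+np.array(p["eye"]); w[z==0]=np.nan
    return w
E
python3 - <<'E'
from h import *
s=bot.read_state();print(s)
for n in("top","scene"):
    p=bot.get_image(n);cv2.imwrite(f"pics/{n}1.png",p["color"]);w=cloud(p);np.save(n,w)
    print(n,p["eye"],p["orientation"],p["intrinsics"])
    for t in("changeover_block","knob","tape_roll","scope","sample_pot"):
        for d in bot.outline_of(p,t):
            m=d["pixels"];print(t,round(d["conf"],2),d["box"],np.nanmedian(w[m],0).round(3),np.nanpercentile(w[m][:,2],95).round(3))
E
```

```text
{'t': 0.0, 'joint_positions': array([ 9.84178122e-01,  2.59291884e-01,  1.53612427e+00, -3.08294120e-05,
        1.34800566e+00, -2.02829907e-01]), 'qvel': array([ 0.00066447,  0.0001975 , -0.00033384, -0.00068862,  0.00028803,
       -0.00045711]), 'tau': array([-1.05580068e-03, -4.46026325e+01, -2.90573984e+01, -4.14936649e-04,
        1.14738126e-02,  4.36266788e-06]), 'ee_pos': array([0.20565601, 0.50955675, 0.25548564]), 'tcp_rot': array([-3.37830948e-04,  1.90715181e-01,  9.81644988e-01, -8.50033320e-04]), 'wrist_force': array([0.40756176, 0.38404907, 0.40124827]), 'torque': array([-0.03965832, -0.02589435, -0.02420478]), 'opening': 0.08565400573698496}
top [ 0.4159087  -0.09823117  0.92063148] [-0.69731355 -0.08088839  0.05161294  0.71031471] [[435.60373588   0.         322.88104371]
 [  0.         435.60373588 244.17307319]
 [  0.           0.           1.        ]]
changeover_block 0.76 [323.5, 203.8, 80.5, 84.4] [ 0.57  -0.142  0.036] 0.039
changeover_block 0.61 [187.6, 249.7, 80.1, 90.8] [0.478 0.132 0.036] 0.039
knob 0.73 [232.9, 296.3, 17.3, 14.9] [0.46  0.094 0.076] 0.0
[... 497 characters left out ...]
]
changeover_block 0.83 [291.5, 235.7, 104.0, 74.1] [ 0.548 -0.152  0.035] 0.049
changeover_block 0.81 [126.6, 224.5, 111.3, 76.1] [0.458 0.117 0.035] 0.048
knob 0.82 [184.0, 237.8, 17.7, 28.9] [0.458 0.091 0.065] 0.078
knob 0.69 [350.6, 249.8, 16.8, 27.5] [ 0.551 -0.178  0.063] 0.078
tape_roll 0.7 [396.4, 303.5, 35.1, 26.7] [ 0.519 -0.287  0.011] 0.013
scope 0.87 [412.7, 258.8, 78.3, 29.5] [ 0.643 -0.313  0.018] 0.026
scope 0.51 [395.9, 301.5, 35.2, 28.0] [ 0.517 -0.287  0.011] 0.014
scope 0.35 [347.6, 252.3, 17.7, 25.2] [ 0.55  -0.178  0.064] 0.078
sample_pot 0.66 [349.5, 252.3, 15.3, 25.8] [ 0.55  -0.178  0.064] 0.078
sample_pot 0.64 [266.8, 230.5, 27.2, 38.3] [ 0.554 -0.024  0.044] 0.061
```

Run:
```python
import cv2
a=cv2.imread("pics/top1.png")[180:360,160:490];b=cv2.imread("pics/scene1.png")
cv2.imwrite("pics/topc.png",cv2.resize(a,None,fx=2.4,fy=2.4,interpolation=cv2.INTER_CUBIC))
cv2.imwrite("pics/sc.png",b)
```

```text
(no output)
```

View pics/topc.png

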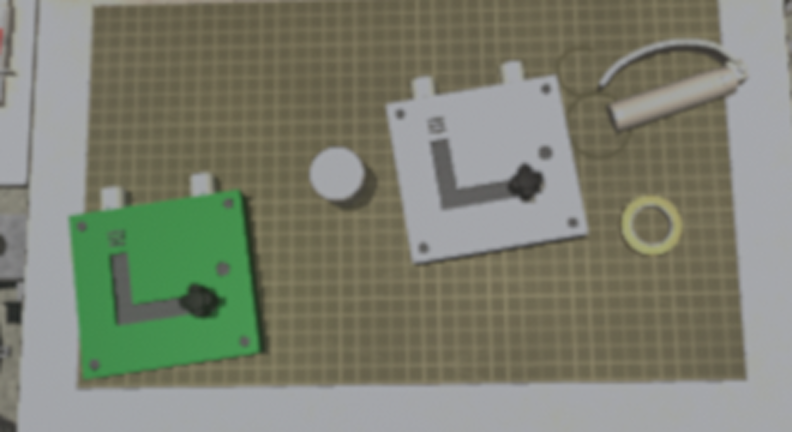

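View pics/sc.png

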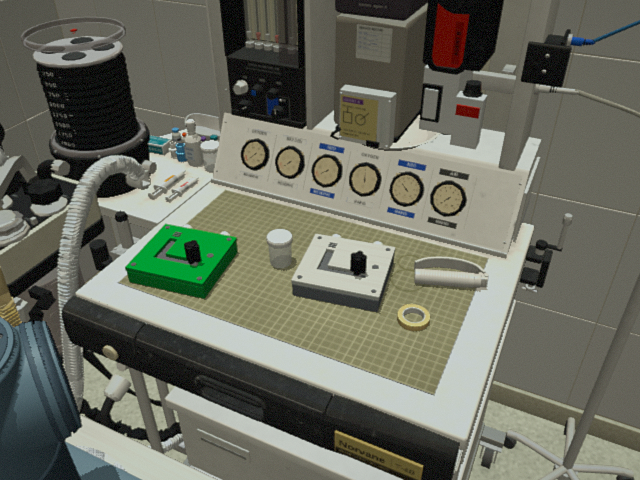

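The top crop shows two blocks of this shape. One is green (top image about 228,295; scene 182,262). The other has a bare aluminium plate on a grey body (top about 364,246; scene 344,270). The second fits the description, and the enlarged crop confirms it. Its knob is at the right-hand (bag) end of the long leg, at top (379,255). The pot is to its left, with the tape and scope to its right.

Run:
```python
from h import *
for n in("top","scene"):
    w=np.load(n+".npy");im=cv2.imread(f"pics/{n}1.png")
    r=(abs(w[...,0]-.56)<.12)&(abs(w[...,1]+.145)<.115)
    m=r&(abs(w[...,2]-.036)<.006)
    pts=w[m][:,:2]
    m2=cv2.morphologyEx(m.astype(np.uint8),cv2.MORPH_OPEN,np.ones((5,5)))
    _,lab,st,_=cv2.connectedComponentsWithStats(m2);k=1+np.argmax(st[1:,4])
    pts=w[lab==k][:,:2].astype(np.float32)
    (c,sz,a)=cv2.minAreaRect(pts);print(n,"rect",c,sz,a, "z",np.median(w[lab==k][:,2]))
    kn=r&(w[...,2]>.055)&(w[...,1]<-.1)
    P=w[kn];t=P[P[:,2]>.073];print("knob top",t.mean(0),(t.min(0)+t.max(0))/2,len(t),t.max(0)-t.min(0), "zmed",np.median(t[:,2]))
    # slot: dark pixels on top excluding knob
    g=im.max(2); d=r&(w[...,2]>.02)&(w[...,2]<.036)&(g<120)
    th=np.deg2rad(a if abs(a)<45 else a-90)
    print("th",th); 
    for t2 in (th,):
        ex=np.array([np.cos(t2),np.sin(t2)]);ey=np.array([-ex[1],ex[0]])
        q=(w[lab==k][:,:2]-c)@np.stack([ex,ey],1)
        print("ext",np.percentile(q,[.5,99.5],axis=0))
        q=(w[d][:,:2]-c)@np.stack([ex,ey],1);i=(abs(q)<.06).all(1);q=q[i]
        print("slot",len(q),np.percentile(q,[2,5,50,95,98],axis=0).round(4).tolist())
        print("knob in block",(t.mean(0)[:2]-c)@np.stack([ex,ey],1))
    f=(w[...,0]>.55)&(w[...,0]<1.0)&(abs(w[...,1]+.1)<.25)&(w[...,2]>.08);
    print("tall stuff minx",np.nanmin(w[f][:,0]) if f.any() else None)
p=bot.get_image("top")
```

```text
top rect (0.5720321536064148, -0.14184659719467163) (0.14253811538219452, 0.150366872549057) 8.628576278686523 z 0.03631894225368837
knob top [ 0.55306952 -0.17294997  0.07689479] [ 0.55377504 -0.17279266  0.07698079] 118 [0.02659583 0.0255558  0.00737008] zmed 0.07690074362569688
th 0.15059706582255966
ext [[-0.07099563 -0.07413378]
 [ 0.06831949  0.07429033]]
slot 366 [[-0.0283, -0.0424], [-0.0275, -0.0156], [-0.0158, 0.0281], [0.0264, 0.04], [0.0295, 0.0408]]
knob in block [-0.0234144 -0.0279064]
tall stuff minx 0.5578187877655882
scene rect (0.5731099247932434, -0.1429133266210556) (0.14567914605140686, 0.15081153810024261) 8.659774780273438 z 0.035516357439503765
knob top [ 0.55285373 -0.1756525   0.07613683] [ 0.55429254 -0.17534451  0.07666278] 115 [0.02883773 0.02775524 0.0067599 ] zmed 0.07594481998983882
th 0.15114158239693998
ext [[-0.07144654 -0.07503364]
 [ 0.0699084   0.07438825]]
slot 340 [[-0.0264, -0.0397], [-0.0209, -0.0368], [-0.0126, 0.03], [0.0323, 0.0428], [0.0412, 0.0432]]
knob in block [-0.02495471 -0.02931603]
tall stuff minx 0.5527102146949406
```

```bash
cat >> h.py <<'E'
TH=.151;C=np.array([.5725,-.1422]);EX=np.array([np.cos(TH),np.sin(TH)]);EY=np.array([-EX[1],EX[0]])
def status():
    s=bot.read_state();p=s["ee_pos"];d=p[:2]-C
    print("t",s["t"],"blk",(d@EX).round(4),(d@EY).round(4),"z",p[2].round(4),"F",np.round(s["wrist_force"],1),"open",s["opening"]);return s
def go(bx,by,z):
    s=status();M=rot(s["tcp_rot"]);D=np.column_stack([-np.r_[EX,0],np.r_[EY,0],[0,0,-1]])
    t=np.r_[C+bx*EX+by*EY,z]-s["ee_pos"]
    print("delta mm",(M.T@t*1000).round(1),"ang deg",np.rad2deg(R.from_matrix(M.T@D).as_rotvec()).round(2))
E
python3 -c "
from h import *
go(-.024,-.075,.2)"
```

```text
t 0.65 blk -0.2643 0.6999 z 0.2564 F [ 0.  -0.2 -0. ] open 0.08535218335562092
delta mm [-601.7 -544.2   56.3] ang deg [ 1.000e-02  0.000e+00 -3.064e+01]
```

Emit:
play_rows(angular=[[0,0,-8],[0,0,-16],[0,0,-24],[0,0,-30.6],[0,0,-30.6],[0,0,-30.6],[0,0,-30.6],[0,0,-30.6],[0,0,-30.6],[0,0,-30.6]], delta_pos=[[-602,-544,56],[-602,-544,56],[-602,-544,56],[-602,-544,56],[-602,-544,56],[-602,-544,56],[-602,-544,56],[-602,-544,56],[-602,-544,56],[-602,-544,56]], claw=[1,1,1,1,1,1,1,1,1,1], force=30)

```text
t: 1.65
ee_pos: [0.4183, 0.0729, 0.2233]
tcp_rot: [0.001, -0.075, 0.997, -0.0]
wrist_force: [0.2, 0.2, -0.1]
opening: -0.0001
```

```bash
python3 -c "
from h import *
go(-.024,-.075,.2)"
```

```text
t 1.65 blk -0.1201 0.2358 z 0.2233 F [ 0.2  0.2 -0.1] open -0.00014626404158207912
delta mm [ -96.3 -310.8   23.4] ang deg [-0.01  0.07 -0.05]
```

Emit:
play_rows(angular=[[0,0,0],[0,0,0],[0,0,0],[0,0,0],[0,0,0],[0,0,0],[0,0,0],[0,0,0],[0,0,0],[0,0,0]], delta_pos=[[-96,-311,23],[-96,-311,23],[-96,-311,23],[-96,-311,23],[-96,-311,23],[-96,-311,23],[-96,-311,23],[-96,-311,23],[-96,-311,23],[-96,-311,23]], claw=[1,1,1,1,1,1,1,1,1,1])

```text
t: 2.65
ee_pos: [0.5588, -0.2171, 0.2]
tcp_rot: [-0.0, -0.075, 0.997, 0.0]
wrist_force: [0.1, -0.3, -0.4]
opening: -0.0001
```

Run:
```python
from h import *
go(-.024,-.075,.08)
p=bot.get_image("scene");w=cloud(p);cv2.imwrite("pics/s2.png",cv2.resize(p["color"][80:330,220:520],None,fx=2.4,fy=2.4))
s=bot.read_state();e=s["ee_pos"]
m=(np.hypot(w[...,0]-e[0],w[...,1]-e[1])<.045)&(w[...,2]>.1)
P=w[m];P=P-np.r_[e]
for z0 in range(-45,60,7):
    q=P[(P[:,2]*1000>=z0)&(P[:,2]*1000<z0+7)]
    if len(q)>3: b=np.c_[q[:,:2]@EX,q[:,:2]@EY]*1000;print(z0,len(q),b.min(0).round(),b.max(0).round())
```

```text
t 2.65 blk -0.0249 -0.072 z 0.2 F [ 0.1 -0.3 -0.4] open -0.00011392115387147918
delta mm [ -0.9  -3.1 120. ] ang deg [ 0.04 -0.03 -0.  ]
-24 45 [-12. -11.] [-3. 11.]
-17 71 [-13. -14.] [ 9. 12.]
-10 78 [-13. -15.] [ 8. 13.]
-3 68 [-12. -15.] [ 5. 13.]
4 73 [-14. -15.] [ 4. 12.]
11 80 [-12. -21.] [12. 19.]
18 158 [-14. -34.] [10. 30.]
25 272 [-14. -40.] [15. 38.]
32 200 [-16. -43.] [16. 43.]
39 198 [-19. -43.] [15. 43.]
46 195 [-19. -44.] [15. 43.]
53 179 [-19. -43.] [ 4. 43.]
```

View pics/s2.png

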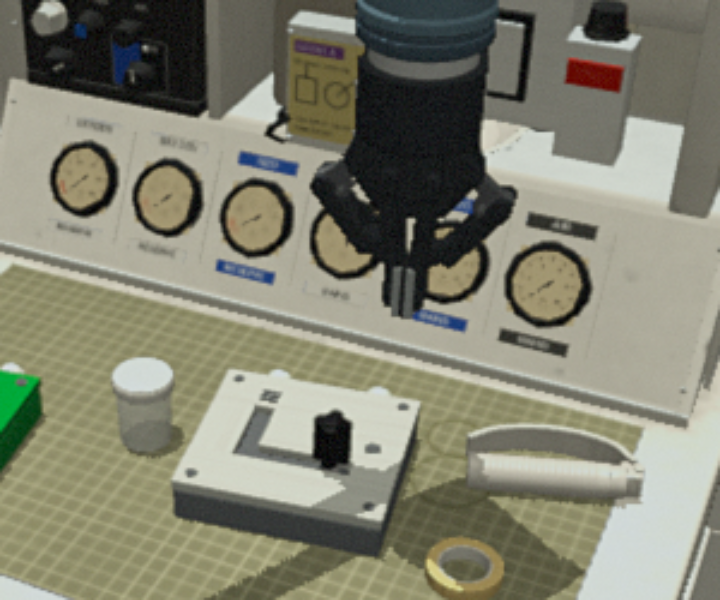

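The view (s2) shows the shut fingers above the right side of the block. The knob is at crop (332,438) and clear of them, and the tape and scope lie well aside. The depth data puts the tips 25 mm below the TCP and the fingers at ±14 mm. Next I descend to z = 0.076.

Emit:
play_rows(angular=[[0,0,0],[0,0,0],[0,0,0],[0,0,0],[0,0,0],[0,0,0]], delta_pos=[[-1,-1,40],[-1,-1,80],[-1,-1,110],[-1,-1,124],[-1,-1,124],[-1,-1,124]], claw=[1,1,1,1,1,1])

```text
t: 3.3
ee_pos: [0.5612, -0.219, 0.0774]
tcp_rot: [0.001, -0.075, 0.997, -0.001]
wrist_force: [-0.6, -0.4, 0.4]
opening: -0.0001
```

```bash
python3 -c "
from h import *
go(-.024,.0045,.076)"
```

```text
t 3.3 blk -0.0228 -0.0742 z 0.0774 F [-0.6 -0.4  0.4] open -0.00014922324606210022
delta mm [ 1.2 78.7  1.3] ang deg [-0.07  0.08 -0.  ]
```

Emit:
play_rows(angular=[[0,0,0],[0,0,0],[0,0,0],[0,0,0],[0,0,0],[0,0,0],[0,0,0],[0,0,0],[0,0,0],[0,0,0]], delta_pos=[[1,8,1],[1,14,1],[1,18,1],[1,23,1],[1,28,1],[1,33,1],[1,38,1],[1,43,1],[1,48,1],[1,53,1]], claw=[1,1,1,1,1,1,1,1,1,1])

```text
t: 4.3
ee_pos: [0.5515, -0.1664, 0.075]
tcp_rot: [0.0, -0.075, 0.997, -0.0]
wrist_force: [1.2, -2.8, 1.6]
opening: 0.0001
```

Emit:
play_rows(angular=[[0,0,0],[0,0,0],[0,0,0],[0,0,0],[0,0,0]], delta_pos=[[0,5,0],[0,10,0],[0,14,0],[0,18,0],[0,18,0]], claw=[1,1,1,1,1])

```text
t: 4.8
ee_pos: [0.5483, -0.1481, 0.0748]
tcp_rot: [-0.0, -0.075, 0.997, 0.0]
wrist_force: [1.0, 0.1, -0.0]
opening: -0.0001
```

```bash
cat > look.py <<'E'
from h import *
import sys
go(-.024,.0045,.076)
p=bot.get_image("scene");w=cloud(p)
cv2.imwrite(f"pics/{sys.argv[1]}.png",cv2.resize(p["color"][180:330,240:440],None,fx=3.5,fy=3.5))
p2=bot.get_image("top");w2=cloud(p2)
for q,W in((p,w),(p2,w2)):
    for d in bot.outline_of(q,"knob"):
        P=W[d["pixels"]];P=P[(P[:,2]>.05)&(P[:,2]<.085)]
        if len(P)==0: continue
        P2=P[:,:2]-C;B=np.c_[P2@EX,P2@EY]*1000
        print(round(d["conf"],2),d["box"],"blk mm",B.min(0).round(1),B.max(0).round(1),np.median(B,0).round(1))
E
python3 look.py s3
```

```text
t 4.8 blk -0.0248 -0.0022 z 0.0748 F [ 1.   0.1 -0. ] open -8.557081874132743e-05
delta mm [-0.8  6.7 -1.2] ang deg [ 0.06 -0.05 -0.01]
0.85 [182.7, 240.2, 17.5, 26.0] blk mm [-89.9 236.6] [-63.  265.5] [-78.6 248.5]
0.83 [319.7, 245.1, 13.9, 27.7] blk mm [-37.3  11.1] [-11.1  37.5] [-27.6  23.2]
0.62 [231.9, 297.9, 17.9, 14.6] blk mm [-88.5 239.8] [-62.3 266.9] [-76.2 251.1]
```

View pics/s3.png

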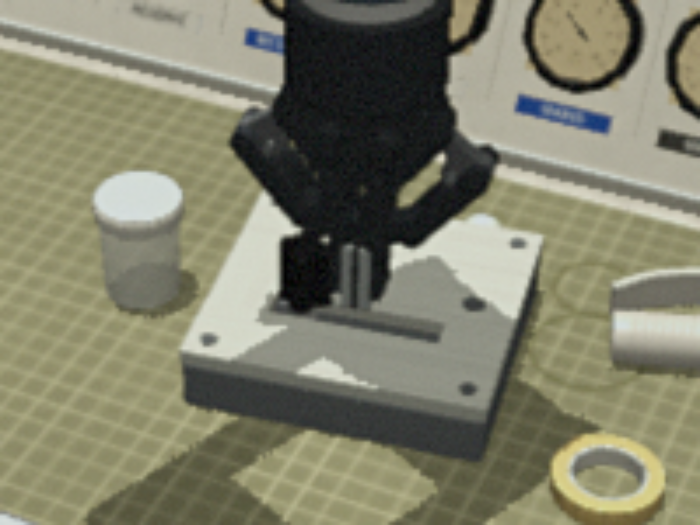

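The crop (s3) shows the knob at (305,272), just left of the fingers and a few mm short of the corner. The pot, scope and tape haven't moved. I'll push on slowly until I feel the stop.

Emit:
play_rows(angular=[[0,0,0],[0,0,0],[0,0,0],[0,0,0]], delta_pos=[[0,2,-1],[0,4,-1],[0,6,-1],[0,6,-1]], claw=[1,1,1,1])

```text
t: 5.4
ee_pos: [0.5475, -0.1428, 0.0759]
tcp_rot: [-0.0, -0.075, 0.997, 0.0]
wrist_force: [0.1, -2.1, -1.2]
opening: 0.0
```

Emit:
play_rows(angular=[[0,0,0],[0,0,0],[0,0,0]], delta_pos=[[0,1,0],[0,2,0],[0,2,0]], claw=[1,1,1])

```text
t: 5.7
ee_pos: [0.5474, -0.141, 0.076]
tcp_rot: [-0.0, -0.075, 0.997, 0.0]
wrist_force: [-0.4, -4.0, -0.8]
opening: -0.0002
```

Emit:
play_rows(angular=[[0,0,0],[0,0,0],[0,0,0]], delta_pos=[[0,1,0],[0,2,0],[0,2,0]], claw=[1,1,1])

```text
t: 6.0
ee_pos: [0.5472, -0.139, 0.076]
tcp_rot: [-0.0, -0.075, 0.997, 0.0]
wrist_force: [0.1, -2.6, -1.0]
opening: 0.0
```

Emit:
play_rows(angular=[[0,0,0],[0,0,0],[0,0,0]], delta_pos=[[0,1,0],[0,2,0],[0,2,0]], claw=[1,1,1])

```text
t: 6.3
ee_pos: [0.5472, -0.1382, 0.0761]
tcp_rot: [0.0, -0.075, 0.997, -0.001]
wrist_force: [-1.3, -6.9, -2.7]
opening: -0.0001
```

Emit:
play_rows(angular=[[0,0,0],[0,0,0],[0,0,0]], delta_pos=[[0,1,0],[0,2,0],[0,2,0]], claw=[1,1,1])

```text
t: 6.6
ee_pos: [0.5475, -0.1378, 0.0763]
tcp_rot: [0.001, -0.075, 0.997, -0.002]
wrist_force: [0.0, -11.0, -4.5]
opening: -0.0006
```

```bash
python3 look.py s4
```

```text
t 6.6 blk -0.0241 0.0082 z 0.0763 F [  0.  -11.   -4.5] open -0.0006003053520638221
delta mm [-0.1 -3.6  0.3] ang deg [-0.27  0.08 -0.02]
0.56 [183.0, 237.6, 17.6, 28.9] blk mm [-89.9 237.9] [-59.6 264.4] [-78.4 248. ]
0.54 [316.1, 242.8, 10.5, 27.8] blk mm [-37.6  20.2] [-9.8 48.1] [-26.9  33.3]
0.48 [234.1, 298.0, 10.4, 10.7] blk mm [-84.6 246. ] [-65.2 262.8] [-74.5 253.1]
```

The force climbed to 11 N with no further motion, so the knob is at the corner stop (by about 34 mm). Next I back off and go round to its near side.

Emit:
play_rows(angular=[[0,0,0],[0,0,0],[0,0,0],[0,0,0],[0,0,0],[0,0,0],[0,0,0],[0,0,0],[0,0,0],[0,0,0]], delta_pos=[[0,-12,0],[0,-26,0],[0,-26,0],[20,-26,0],[40,-26,0],[40,-26,0],[40,-26,0],[40,0,0],[40,23,0],[40,23,0]], claw=[1,1,1,1,1,1,1,1,1,1])

```text
t: 7.8
ee_pos: [0.5037, -0.1159, 0.0759]
tcp_rot: [-0.0, -0.076, 0.997, 0.001]
wrist_force: [-0.8, -0.7, 0.2]
opening: 0.0001
```

```bash
python3 look.py s4; python3 -c "
from h import *
go(-.060,.033,.076)"
```

```text
t 7.8 blk -0.0641 0.0364 z 0.0759 F [-0.8 -0.7  0.2] open 6.85380385260993e-05
delta mm [-40.  -31.9  -0.1] ang deg [ 0.08 -0.02  0.08]
0.58 [183.5, 237.8, 19.2, 30.8] blk mm [-90.4 237.9] [-59.4 266. ] [-78.3 248.1]
0.46 [232.5, 298.4, 18.4, 13.4] blk mm [-88.6 239.8] [-62.9 267. ] [-76.  251.5]
t 8.0 blk -0.0636 0.033 z 0.0762 F [ 0.1 -0.6 -0.5] open 4.5290685391398864e-05
delta mm [-3.6 -0.   0.2] ang deg [-0.05  0.07 -0.03]
```

View pics/s4.png

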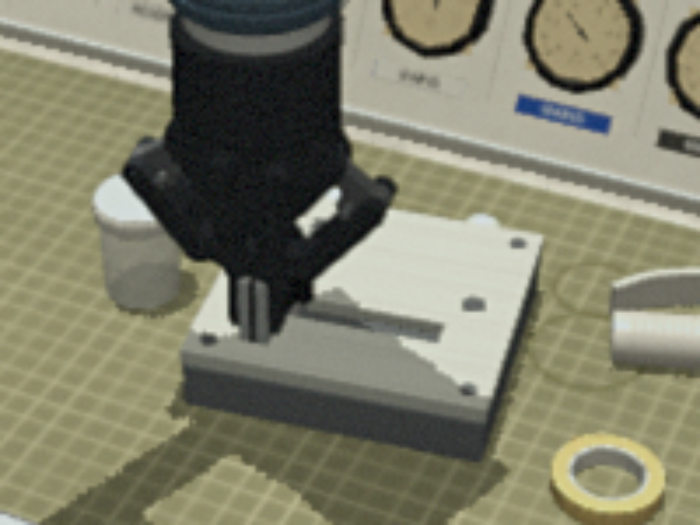

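The crop (s4) shows the fingers at (255,310) on the near side, lined up with the hidden knob. The gripper is clear of the pot. Next is the push along the short leg.

Emit:
play_rows(angular=[[0,0,0],[0,0,0],[0,0,0],[0,0,0],[0,0,0],[0,0,0],[0,0,0],[0,0,0],[0,0,0],[0,0,0]], delta_pos=[[-6,0,0],[-11,0,0],[-16,0,0],[-21,0,0],[-26,0,0],[-31,0,0],[-36,0,0],[-41,0,0],[-46,0,0],[-50,0,0]], claw=[1,1,1,1,1,1,1,1,1,1])

```text
t: 9.0
ee_pos: [0.5534, -0.1108, 0.0758]
tcp_rot: [-0.0, -0.075, 0.997, 0.0]
wrist_force: [-1.8, -2.4, 0.2]
opening: 0.0002
```

Emit:
play_rows(angular=[[0,0,0],[0,0,0],[0,0,0],[0,0,0]], delta_pos=[[-2,0,0],[-4,0,0],[-6,0,0],[-6,0,0]], claw=[1,1,1,1])

```text
t: 9.4
ee_pos: [0.5592, -0.1098, 0.0759]
tcp_rot: [0.0, -0.075, 0.997, 0.0]
wrist_force: [-0.5, 0.4, -1.5]
opening: 0.0
```

```bash
python3 look.py s5
```

```text
t 9.4 blk -0.0082 0.034 z 0.0759 F [-0.5  0.4 -1.5] open 4.9404575758331884e-05
delta mm [ 15.7 -29.5  -0.1] ang deg [ 0.02  0.01 -0.04]
0.71 [183.8, 238.8, 19.8, 28.8] blk mm [-88.5 237.3] [-62.1 265.7] [-78.8 247.8]
0.43 [334.0, 241.0, 0.6, 13.3] blk mm [12.1 20.3] [16.2 22.7] [14.3 21.6]
```

Emit:
play_rows(angular=[[0,0,0],[0,0,0],[0,0,0],[0,0,0]], delta_pos=[[-1,0,0],[-2,0,0],[-3,0,0],[-3,0,0]], claw=[1,1,1,1])

```text
t: 10.0
ee_pos: [0.562, -0.1094, 0.076]
tcp_rot: [0.0, -0.075, 0.997, 0.0]
wrist_force: [-2.4, 0.6, 1.1]
opening: -0.0008
```

Emit:
play_rows(angular=[[0,0,0],[0,0,0],[0,0,0]], delta_pos=[[-1,0,0],[-2,0,0],[-2,0,0]], claw=[1,1,1])

```text
t: 10.3
ee_pos: [0.5641, -0.1092, 0.076]
tcp_rot: [0.0, -0.075, 0.997, 0.0]
wrist_force: [-1.3, 0.9, 0.3]
opening: 0.0
```

Emit:
play_rows(angular=[[0,0,0],[0,0,0],[0,0,0]], delta_pos=[[-1,0,0],[-2,0,0],[-2,0,0]], claw=[1,1,1])

```text
t: 10.6
ee_pos: [0.5653, -0.109, 0.0759]
tcp_rot: [-0.001, -0.075, 0.997, 0.0]
wrist_force: [-5.2, -1.1, 3.0]
opening: -0.0004
```

Emit:
play_rows(angular=[[0,0,0],[0,0,0],[0,0,0]], delta_pos=[[-1,0,0],[-3,0,0],[-3,0,0]], claw=[1,1,1])

```text
t: 10.9
ee_pos: [0.5658, -0.1088, 0.0757]
tcp_rot: [-0.003, -0.075, 0.997, 0.0]
wrist_force: [-11.9, -4.1, 7.4]
opening: 0.0005
```

Emit:
play_rows(angular=[[0,0,0],[0,0,0],[0,0,0],[0,0,0],[0,0,0],[0,0,0],[0,0,0],[0,0,0]], delta_pos=[[12,0,0],[30,0,0],[50,0,0],[70,0,-20],[90,0,-60],[110,0,-100],[120,0,-100],[120,0,-100]], claw=[1,1,1,1,1,1,1,1])

```text
t: 11.7
ee_pos: [0.4502, -0.127, 0.1771]
tcp_rot: [0.002, -0.075, 0.997, -0.001]
wrist_force: [-0.2, 0.2, -0.2]
opening: -0.0003
```

```bash
python3 look.py s6
python3 - <<'E'
from h import *
p=bot.get_image("top");w=cloud(p)
for t in("tape_roll","scope","sample_pot"):
    for d in bot.outline_of(p,t)[:1]: print(t,d["conf"],d["box"],np.nanmedian(w[d["pixels"]],0).round(3))
E
```

```text
t 11.7 blk -0.1186 0.0334 z 0.1771 F [-0.2  0.2 -0.2] open -0.00034944124434796713
delta mm [-94.3 -28.6 101.4] ang deg [-0.13  0.18 -0.1 ]
0.81 [183.3, 237.8, 20.7, 30.9] blk mm [-89.  237.4] [-58.8 265.8] [-78.2 247.8]
0.74 [322.2, 230.6, -0.4, 23.5] blk mm [14.7 40.9] [25.  47.1] [19.2 44. ]
0.64 [322.9, 228.7, 11.4, 29.9] blk mm [ 6.9 20.5] [36.3 47.1] [17.9 32.3]
0.73 [231.6, 299.1, 16.1, 13.4] blk mm [-88.5 239.7] [-61.3 267.3] [-75.8 251.2]
tape_roll 0.6 [323.1, 207.2, 79.2, 42.4] [ 0.62  -0.172  0.036]
scope 0.79 [410.1, 197.1, 61.1, 36.9] [ 0.641 -0.312  0.023]
sample_pot 0.79 [289.4, 240.6, 19.7, 23.3] [ 0.564 -0.015  0.06 ]
```

View pics/s6.png

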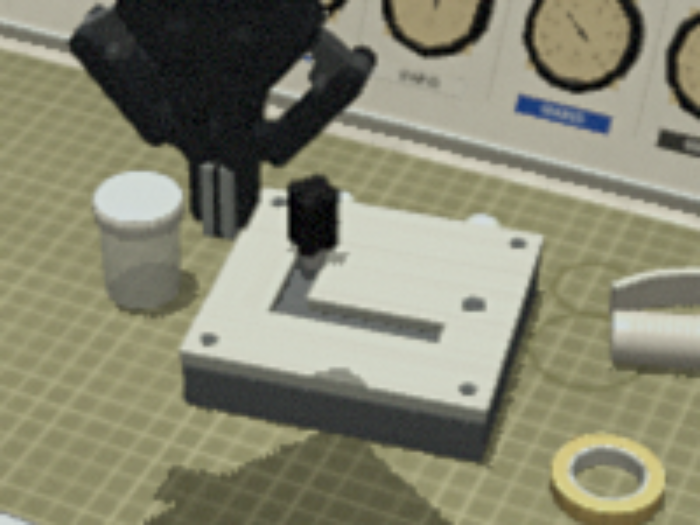

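The crop (s6) shows the knob at (312,215), at the far end of the short leg. It measures at block x of about 21.5 mm, which is 45 mm past the corner. The arm is clear, and the tape, scope and pot are where they were.

```bash
python3 -c "
from h import *
status();print(bot.close_job())"
```

```text
t 12.1 blk -0.1184 0.0341 z 0.1751 F [-0.1  1.1  0.9] open -0.00015113561201500792
the job is handed in; nothing more can be done
None
```

The selector knob is fully home at the ventilator end of the gate, and I handed the job in at about 12 s of the 38 s allowed. With the fingers shut, I pushed the knob along the long leg, went round to its near side, and pushed it down the short leg.

- **Corner reached:** the force rose to about 11 N with no further motion. The knob measured about 34 mm left of the block's centre, which matches the corner.
- **End reached:** the force rose to about 14 N with no further motion. The knob measured about 45 mm beyond the corner, with no sideways shift.
- **Pinching:** the fingers stayed shut and only ever pushed from one side, so they could not pinch the knob.
- **Bystanders:** in the last top view, the pot and the laryngoscope measured within about 8 mm of their starting positions, which is within the outline noise.
- **Arm clear:** the arm was well away from the block and touching nothing when I handed in.

**One check failed:** the last network search for the tape roll in the top view picked out the block instead. I judged the tape by eye, and it looks to be in the same place in all the close-up pictures taken during the job.

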